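Cover the finished tags, then unscrew the blank jar and hold its cap above it

ROBOT

A 6-joint arm with a two-finger parallel gripper is mounted at the origin on a cart in front of the work surface, level with it; the furniture and walls round the work are solid. World frame = base frame: x ahead of the robot, y to its left, z up, the work surface at z = 0. Lengths are in m, angles in rad, forces in N, time in s.
With the tool pointing down it reaches from about 0.35 to 0.925 m from the base axis. Payload 6.4 kg.
Tool frame: the origin (TCP) lies at the very end of the fingers, on their centre line; the grasp point (between the pads) lies ctrl.tcp_to_grasp behind it (ctrl.tcp_to_grasp is the distance from the TCP to the grasp point, in m); z points along the fingers, y is the line along which they close (so a half turn about z gives the same grasp; the last joint's range is limited). The gripper opens to 85 mm and grips with 20 to 120 N. Pads are 22 mm wide; open, the fingers measure 114 mm over their backs; the gripper's body (76 mm by 85 mm) begins 54 mm behind the grasp point. The pads swing forward as they close: fully open they stand 13 mm farther back than shut.
Start: joints at [1.009, 0.245, 1.558, -0, 1.339, -0.174], TCP at [0.246, 0.602, 0.231] pointing down, gripper open.
Joint ranges: [-3.13, 3.13], [-1.02, 2.26], [0.13, 2.54], [-0.95, 4.09], [0.21, 2.88], [-2.74, 2.74]. Speed limits (rad/s): [2.57, 2.57, 3.14, 3.14, 3.14, 3.14].

INTERFACE

Orientations are given as [roll, pitch, yaw] about the fixed x, y, z axes, in that order (R = Rz(yaw) Ry(pitch) Rx(roll)).
In Python, from cell import ctrl, camera gives the robot as it stands.
- The arm moves only by the tool drive_tool, never from a script. Its argument "targets" is a list of rows, each an object with "delta_pos": the shift along the tool's x, y, z in mm, a list of three; "turn": the turn, a rotation vector about the tool's x, y, z in degrees, a list of three. In form: [{"delta_pos": [x, y, z], "turn": [wx, wy, wz]}, ...]. A call has 1 to 10 rows; each row shifts and turns the commanded pose from where the row before left it, along the tool's axes as they then stand; what a row does not reach is not made up. A row lasts 1/8 s, in which the tool goes at most 62.5 mm and 10.7 degrees, less where a joint would pass 70% of its speed; a pose out of reach is approached as far as the arm can. A call with a gripper value outside its range is refused whole. "jaw" is the closure, from 0 (fully open) to 1 (shut), set as the call begins (left out, the last holds). The fingers move at their own pace and stop on an object; the grip force is fixed at half the most. Time passes only in rows, so rows that do not move let the fingers close. It gives the time, the measured TCP pose, the force and the opening at its end, in the units of the state.
- ctrl.get_state(): the state, without advancing time (a new reading comes with each control period).
- camera(name): name is "side" or "top"; returns a dict with "pixels" (420x560x3 uint8, red, green, blue), "range_z" (420x560 float32, m along the optical axis (not along the pixel's ray), 0 where there is no reading), "fx", "fy", "cx", "cy" (pixels), "rvec" (rotation vector, rad) and "tvec" (3), from world to camera coordinates, as OpenCV has them. Camera axes: x right, y down, z forward; pixel columns grow to the right and rows downward; lengths in m; the calibration is good to about 2 mm. A picture is of the moment at which its call begins.
- ctrl.hand_in(): hands the job in, once; it reports no verdict.
The state is a dict: "time_s": time; "joints": joint angles; "dq": joint speeds; "joint_torque": joint torques, N m; "eef_pos": TCP position; "orientation": TCP orientation; "ft_force": force on the tool from outside, world axes, zero at the start; "torque": the same for the moment, N m; "opening": finger opening in m.
Only numpy, scipy, OpenCV 4.12 (cv2) and the standard library are available. Lean on these libraries where they do the work, as an engineer would, in place of code of your own. Each camera call takes 0.05 s, during which the arm holds its last target. There are 200 camera calls.

TASK

Before fresh blanks come out, set the loose cover with the knob on the open tin of finished brass tags so that it sits level, down in the rim, and let go of it. Then unscrew the tight cap of the square jar, whose screwed-down rest keeps it from turning, without pulling the jar up out of the rest or tipping it. Finish while still holding the cap, level and still, just above the jar's mouth and clear of it, with the cover still in place and the water bottle, screwdriver, marker and cutter tube left where they are.

Things in the scene. Friction and masses are not known exactly. Their poses are not given: they have to be found in the camera images.
- cover_knob (a point): Grip of the knob on the loose cover: metal disc 72 mm across, 3 mm thick; knob 16 mm across, 22 mm high in its middle; below, a step 57 mm across, 4 mm deep that fits the tin with 2 mm play all round. Starts on the desk, step down. This point is on the axis, 13 mm above the disc's top, 9 mm below the knob's top, 20 mm above the step's underside, 16 mm above the disc's underside. z up. 70 g.
- tin_rim (a point): Centre of the mouth of the open round tin of brass tags, level with its upper rim. Plain steel, 68 mm across, 36 mm high, wall 3 mm, inside about 61 mm across; loose on the desk, 0.3 kg. z is its axis, up. With the cover seated, cover_knob is 16 mm above this point.
- cap_centre (a point): Centre of the jar's black ribbed cap, 56 mm across, 24 mm high, 12 mm above its lower edge; z up; 35 g. Right-hand thread: unscrews counter-clockwise seen from above, lets go after 117 degrees (2.05 rad) from the tight start, rising 21 mm a full turn (7 mm in all), 1.4 mm end play. 0.35 to 0.6 N m break it loose; easy after 30 degrees. Pulled up sooner, it lifts the jar.
- jar_rim (a point): Centre of the jar's mouth, on top of its sealing ring. Clear jar of brass blanks: body 50 x 50 x 50 mm, neck 38 mm across; this point is 84.5 mm above its underside; z up; 0.3 to 0.55 kg, loose in the rest. Cap tight: cap_centre is 10.5 mm below this point and the jar's shoulder 8 mm below the cap. Cap's lower edge level with the mouth: cap_centre is 12 mm above it.
- rest_floor (a point): Centre of the floor of the square pocket of the jar rest, 5 mm above the desk. The rest is an aluminium block 68 x 68 x 22 mm on a flange 98 x 66 mm (x runs along it), screwed to the desk; pocket 52 x 52 mm, 17 mm deep, so the jar can turn only about 2 degrees. z up. With the jar down in it, jar_rim is 84.5 mm above this point.
- water_bottle: Bystander: clear plastic water bottle, 60 mm across, 214 mm high, standing; origin at the centre of its underside. Leave it alone.
- screwdriver_yellow: Bystander: screwdriver with yellow handle, 135 mm long, 21 mm thick, lying on the desk; origin at its middle, at desk height, y along it. Leave it alone.
- marker_black: Bystander: black and white marker pen, 135 mm long, 17 mm thick, lying; origin at its middle, at desk height, y along it. Leave it alone.
- cutter_tube_1: Bystander: small white tube with an orange end, 70 mm long, 13 mm thick, lying; origin at its middle, at desk height, y along it. Leave it alone.
There are look-alikes about, which are no part of the job. Leave any orange or red look-alike of the part that bears tin_rim alone.

How it is judged:
By the outcome, as a careful person would: the job done as asked, in the order asked, and still so for the second after the job is handed in, while the arm keeps its last pose, push and grip.
It also fails if it takes over 58 s, if anything falls off the work surface, if the arm or the gripper's body presses on something with over 40 N, if the wrist force passes 120 N, or if a joint passes its speed limit or range.

## Working session

There is one attempt and no reset: what is moved stays moved. The work goes in short steps, Python scripts to look and compute and a tool call to move; the robot and the scene stay as the last step left them, time stands still between calls to the robot, and variables do not carry over. Pictures are saved under pics/ and viewed, on a budget of 10 in all, crops included, one or two more only if the job needs it, and the job is handed in when it is done.

Besides the shell and the picture viewer there is one more tool, called after "Request:" as name(argument=value, ...), one argument or row to a line, values as JSON. drive_tool: Moves the arm, as the interface text tells. Its arguments: {"type":"object","properties":{"targets":{"type":"array"},"jaw":{"type":"number"}},"required":["targets"]}

```bash
ls; mkdir -p pics
cat > h.py <<'E'
import numpy as np, cv2
from cell import ctrl, camera
def snap(n,f=None):
    c=camera(n)
    if f: cv2.imwrite('pics/'+f,c['pixels'][:,:,::-1])
    c['R']=cv2.Rodrigues(np.array(c['rvec'],float))[0]; c['t']=np.array(c['tvec'],float).ravel()
    return c
def world(c):
    v,u=np.mgrid[0:420,0:560]; z=c['range_z']
    P=np.stack([(u-c['cx'])/c['fx']*z,(v-c['cy'])/c['fy']*z,z],-1)
    W=(P-c['t'])@c['R']; W[z==0]=np.nan
    return W
def ray(c,u,v,h):
    d=c['R'].T@np.array([(u-c['cx'])/c['fx'],(v-c['cy'])/c['fy'],1]); o=-c['R'].T@c['t']
    return o+d*(h-o[2])/d[2]
def proj(c,p):
    q=c['R']@np.array(p)+c['t']; return c['fx']*q[0]/q[2]+c['cx'],c['fy']*q[1]/q[2]+c['cy']
E
python3 - <<'E'
from h import *
a=snap('top','t0.png');b=snap('side','s0.png')
np.savez('v0.npz',wt=world(a),ws=world(b))
for c in(a,b):print(-c['R'].T@c['t'],c['fx'],c['R'][2])
print(ctrl.get_state(),ctrl.tcp_to_grasp)
E
```

```text
pics
[ 0.42312429 -0.26921188  0.98451278] 457.9918624868321 [ 0.12229344 -0.01034015 -0.99244012]
[0.23040721 0.35699406 0.6197707 ] 435.77970425439224 [ 0.34789327 -0.70711129 -0.61560044]
{'time_s': 0.1, 'joints': array([ 1.00890779e+00,  2.45755932e-01,  1.55889291e+00,  6.98338064e-06,
        1.33867325e+00, -1.74106845e-01]), 'dq': array([-0.00084441, -0.00202177, -0.00425424,  0.00031266, -0.00028403,
       -0.00056984]), 'joint_torque': array([-4.26646839e-04, -4.30671537e+01, -3.27129507e+01, -1.93891224e-04,
        2.81426808e-03, -5.31381531e-06]), 'eef_pos': array([0.24551795, 0.60131425, 0.23028259]), 'orientation': array([-3.13989054e+00, -3.06278748e-04,  2.75380909e+00]), 'ft_force': array([ 0.05341494, -0.38878345, -0.5339167 ]), 'torque': array([0.04231758, 0.00408897, 0.00600365]), 'opening': 0.08488602844623279} 0.0187
```

View pics/t0.png

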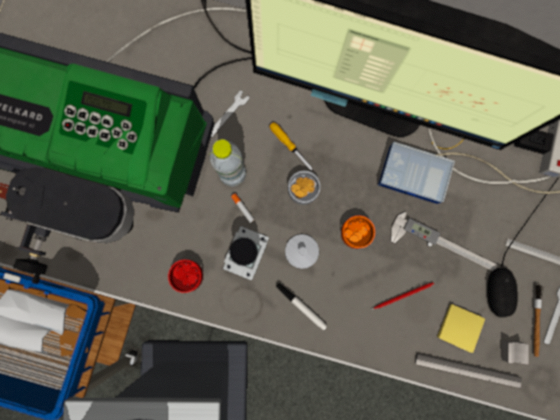

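View pics/s0.png

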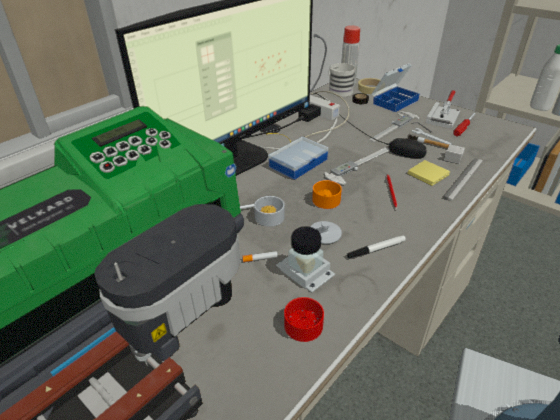

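Top view: the steel tin with brass tags is at (304,187), the cover with its knob at (302,251) and the black cap in its rest at (243,251). The look-alike tins are orange (358,232) and red (186,275). Bystanders are the bottle (228,165), screwdriver (288,143), tube (242,207) and marker (301,305). The side view agrees: tin (269,210), cover (324,232), cap (306,240). Steel is the right description, so I take (304,187). Next I measure and make one close crop.

Run:
```python
from h import *
a=snap('top');b=snap('side')
wt=world(a);ws=world(b)
im=a['pixels'];
cv2.imwrite('pics/crop.png',cv2.resize(im[120:340,170:400][:,:,::-1],None,fx=3.4,fy=2.7*3.4/2.7*0.8,interpolation=cv2.INTER_CUBIC)[:600])
def fit(P,lo,hi,c,r,name):
    m=(P[...,2]>lo)&(P[...,2]<hi)&(np.hypot(P[...,0]-c[0],P[...,1]-c[1])<r)
    q=P[m]
    if len(q)<5: print(name,len(q));return
    (x,y),R=cv2.minEnclosingCircle(q[:,:2].astype(np.float32))
    print(name,len(q),'circ',np.round([x,y,R],4),'mean',q.mean(0).round(4),'zmax',q[:,2].max().round(4))
for n,u,v,h in(('tin',304,187,.036),('cover',302,251,.007),('cap',243,251,.086),('bottle',222,149,.2)):
    p=ray(a,u,v,h);print(n,p.round(4),'depth pt',wt[v,u].round(4))
    for nm,P in(('top',wt),('side',ws)):
        if n=='tin': fit(P,.030,.042,p,.045,nm)
        if n=='cover': fit(P,.003,.012,p,.045,nm+' disc'); fit(P,.018,.04,p,.03,nm+' knob')
        if n=='cap': fit(P,.08,.10,p,.04,nm+' captop'); fit(P,.015,.026,p,.06,nm+' rest')
        if n=='bottle': fit(P,.19,.23,p,.04,nm)
```

```text
tin [ 0.5919 -0.3307  0.036 ] depth pt [ 0.5959 -0.3322  0.0132]
top 162 circ [ 0.5932 -0.3311  0.0342] mean [ 0.5936 -0.3327  0.0355] zmax 0.0409
side 207 circ [ 0.5969 -0.3285  0.0351] mean [ 0.5973 -0.3259  0.0347] zmax 0.0392
cover [ 0.4588 -0.3291  0.007 ] depth pt [ 0.458  -0.3278  0.0271]
top disc 836 circ [ 0.4588 -0.3285  0.0444] mean [ 0.4581 -0.3286  0.0077] zmax 0.012
top knob 54 circ [ 0.4581 -0.3287  0.0085] mean [ 0.4583 -0.3288  0.0286] zmax 0.0323
side disc 369 circ [ 0.4564 -0.3312  0.042 ] mean [ 0.4542 -0.3269  0.0085] zmax 0.0117
side knob 59 circ [ 0.4633 -0.3259  0.0095] mean [ 0.4618 -0.3241  0.0274] zmax 0.0318
cap [ 0.4544 -0.2089  0.086 ] depth pt [ 0.4544 -0.2091  0.0888]
top captop 646 circ [ 0.4536 -0.2093  0.0284] mean [ 0.4533 -0.2097  0.0907] zmax 0.0944
top rest 348 circ [ 0.4538 -0.2094  0.0468] mean [ 0.4507 -0.2149  0.0223] zmax 0.026
side captop 601 circ [ 0.4567 -0.2068  0.0293] mean [ 0.4555 -0.2026  0.0904] zmax 0.0948
side rest 437 circ [ 0.4561 -0.205   0.0468] mean [ 0.45   -0.1894  0.0216] zmax 0.026
bottle [ 0.6282 -0.1759  0.2   ] depth pt [ 0.6238 -0.1779  0.2167]
top 420 circ [ 0.6305 -0.1663  0.0306] mean [ 0.6241 -0.1741  0.2113] zmax 0.2291
side 0
```

View pics/crop.png

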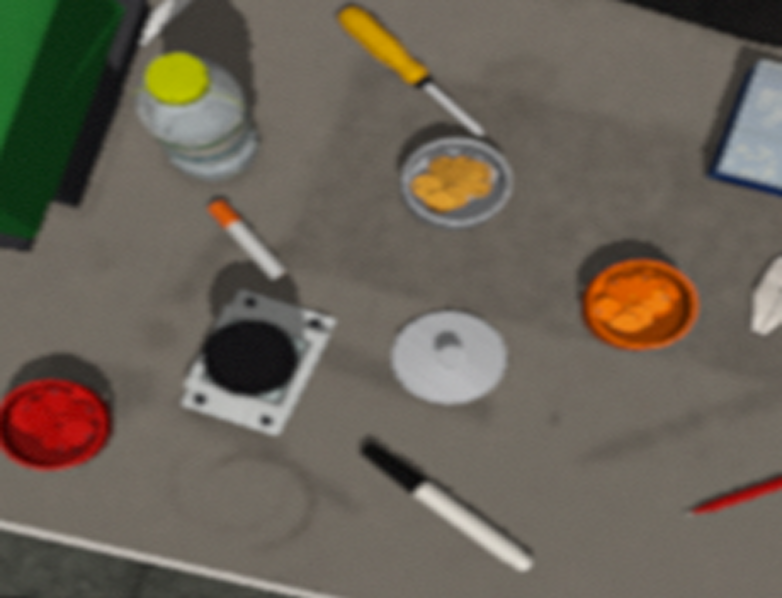

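The crop confirms it: grey steel tin with brass tags at crop (456,182), knobbed cover at (450,345), black cap on its rest at (248,357). Next I check obstacle heights along the swing path.

Run:
```python
import numpy as np
d=np.load('v0.npz')
for k in('wt','ws'):
    W=d[k].reshape(-1,3);W=W[~np.isnan(W[:,0])]
    for y0 in np.arange(-.45,.75,.1):
        r=[]
        for x0 in np.arange(.05,.85,.1):
            m=(abs(W[:,0]-x0)<.05)&(abs(W[:,1]-y0)<.05); r.append(f'{W[m,2].max():.2f}' if m.sum()>3 else ' -- ')
        print(k,round(y0,2),*r)
```

```text
wt -0.45 -0.71 -0.71 0.01 0.01 0.04 0.04 0.04 0.41
wt -0.35 -0.71 -0.71 0.02 0.02 0.03 0.04 0.04 0.41
wt -0.25 -0.71 -0.71 0.01 0.02 0.10 0.04 0.17 0.39
wt -0.15 -0.22 0.01 0.00 0.04 0.10 0.32 0.35 0.19
wt -0.05  --  0.01 -0.71 0.04 0.27 0.34 0.36 0.35
wt 0.05  --  0.01 -0.71 0.01 0.27 0.33 0.35 0.35
wt 0.15 -0.61 0.01 -0.09 0.01 0.27 0.31 0.32 0.32
wt 0.25 -0.09 -0.09 -0.13 0.06 0.08 0.19 0.20  -- 
wt 0.35 -0.10 -0.09 -0.14 -0.09 0.01 0.00 0.05  -- 
wt 0.45  --  -0.19 -0.18 -0.16 -0.24  --   --   -- 
wt 0.55  --   --   --   --   --   --   --   -- 
wt 0.65  --   --   --   --   --   --   --   -- 
ws -0.45 -0.71 -0.71 0.00 0.01 0.04 0.04 0.04 0.41
ws -0.35  --   --  0.00 0.02 0.03 0.04 0.04 0.41
ws -0.25  --   --  0.00 0.02 0.09 0.04 0.04 0.41
ws -0.15 0.01 0.00 0.00 0.04 0.09 0.31 0.32  -- 
ws -0.05 0.25 0.00  --  0.04 0.27 0.34 0.36 0.35
ws 0.05 0.25  --   --  0.00 0.27 0.33 0.35 0.35
ws 0.15  --   --   --   --  0.27 0.31 0.32 0.32
ws 0.25  --   --   --   --   --  0.19 0.31 0.05
ws 0.35  --   --   --   --   --   --   --   -- 
ws 0.45  --   --   --   --   --   --   --   -- 
ws 0.55  --   --   --   --   --   --   --   -- 
ws 0.65  --   --   --   --   --   --   --   --
```

Request:
drive_tool(
  targets=[
    {"delta_pos": [0, 0, -20], "turn": [0, 0, 10]},
    {"delta_pos": [0, 0, -20], "turn": [0, 0, 10]},
    {"delta_pos": [0, 0, -20], "turn": [0, 0, 10]},
    {"delta_pos": [0, 0, -20], "turn": [0, 0, 10]},
    {"delta_pos": [0, 0, -20], "turn": [0, 0, 10]},
    {"delta_pos": [0, 0, -20], "turn": [0, 0, 10]},
    {"delta_pos": [0, 0, 0], "turn": [0, 0, 10]},
    {"delta_pos": [0, 0, 0], "turn": [0, 0, 10]},
  ],
  jaw=0.5,
)

```text
time_s: 1.2
eef_pos: [0.2458, 0.6017, 0.3514]
orientation: [3.142, -0.0, 1.352]
ft_force: [-0.7, 0.6, -1.3]
opening: 0.0427
```

Request:
drive_tool(
  targets=[
    {"delta_pos": [0, 0, 0], "turn": [0, 0, 9.7]},
    {"delta_pos": [0, 0, 0], "turn": [0, 0, 9.7]},
    {"delta_pos": [0, 0, 0], "turn": [0, 0, 9.7]},
    {"delta_pos": [0, 0, 0], "turn": [0, 0, 9.7]},
    {"delta_pos": [0, 0, 0], "turn": [0, 0, 9.7]},
    {"delta_pos": [0, 0, 0], "turn": [0, 0, 9.7]},
    {"delta_pos": [0, 0, 0], "turn": [0, 0, 9.7]},
    {"delta_pos": [0, 0, 0], "turn": [0, 0, 9.6]},
  ],
)

```text
time_s: 2.2
eef_pos: [0.2457, 0.6016, 0.3509]
orientation: [3.141, 0.0, -0.001]
ft_force: [-0.0, 0.2, -0.8]
opening: 0.0427
```

Request:
drive_tool(
  targets=[
    {"delta_pos": [11, 50, 0], "turn": [0, 0, 0]},
    {"delta_pos": [11, 50, 0], "turn": [0, 0, 0]},
    {"delta_pos": [11, 50, 0], "turn": [0, 0, 0]},
    {"delta_pos": [11, 50, 0], "turn": [0, 0, 0]},
    {"delta_pos": [11, 50, 0], "turn": [0, 0, 0]},
    {"delta_pos": [11, 50, 0], "turn": [0, 0, 0]},
    {"delta_pos": [11, 50, 0], "turn": [0, 0, 0]},
    {"delta_pos": [11, 50, 0], "turn": [0, 0, 0]},
    {"delta_pos": [11, 50, 0], "turn": [0, 0, 0]},
    {"delta_pos": [11, 50, 0], "turn": [0, 0, 0]},
  ],
)

```text
time_s: 3.45
eef_pos: [0.3582, 0.1008, 0.3513]
orientation: [3.142, -0.001, 0.005]
ft_force: [0.6, 0.4, 0.3]
opening: 0.0425
```

Request:
drive_tool(
  targets=[
    {"delta_pos": [11, 50, 0], "turn": [0, 0, 0]},
    {"delta_pos": [11, 50, 0], "turn": [0, 0, 0]},
    {"delta_pos": [11, 50, 0], "turn": [0, 0, 0]},
    {"delta_pos": [12, 50, 0], "turn": [0, 0, 0]},
    {"delta_pos": [12, 50, 0], "turn": [0, 0, 0]},
    {"delta_pos": [12, 50, 0], "turn": [0, 0, 0]},
    {"delta_pos": [12, 50, 0], "turn": [0, 0, 0]},
    {"delta_pos": [12, 50, 0], "turn": [0, 0, 0]},
    {"delta_pos": [10, 29, 0], "turn": [0, 0, 0]},
    {"delta_pos": [0, 0, 0], "turn": [0, 0, 0]},
  ],
)

```text
time_s: 4.7
eef_pos: [0.4632, -0.3277, 0.3503]
orientation: [-3.14, 0.001, 0.003]
ft_force: [0.2, 0.5, -0.1]
opening: 0.0426
```

Request:
drive_tool(
  targets=[
    {"delta_pos": [-4, 0, 50], "turn": [0, 0, 0]},
    {"delta_pos": [0, 0, 50], "turn": [0, 0, 0]},
    {"delta_pos": [0, 0, 50], "turn": [0, 0, 0]},
    {"delta_pos": [0, 0, 50], "turn": [0, 0, 0]},
    {"delta_pos": [0, 0, 50], "turn": [0, 0, 0]},
    {"delta_pos": [0, 0, 40], "turn": [0, 0, 0]},
    {"delta_pos": [0, 0, 0], "turn": [0, 0, 0]},
  ],
)

```text
time_s: 5.58
eef_pos: [0.4573, -0.3232, 0.0583]
orientation: [-3.136, 0.005, 0.006]
ft_force: [0.8, 0.3, -0.4]
opening: 0.0427
```

Run:
```python
from h import *
a=snap('top');b=snap('side')
g=[]
for c,p in((a,(.459,-.329,.03)),(b,(.462,-.325,.03))):
    u,v=map(int,proj(c,p)); k=c['pixels'][v-60:v+60,u-75:u+75,::-1]
    g.append(cv2.resize(k,None,fx=2.6,fy=2.6,interpolation=cv2.INTER_CUBIC)); print(u,v)
cv2.imwrite('pics/g1.png',np.hstack(g))
```

```text
302 250
324 223
```

View pics/g1.png

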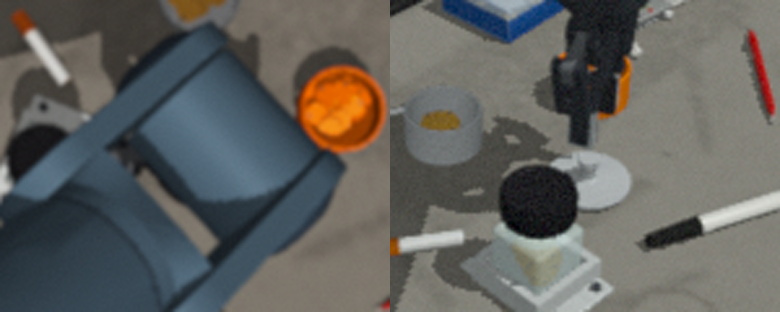

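The side view shows the gripper above the knob, with the near fingertip at about (580,145) in the picture; the forearm hides the top view. I compare fingers and knob in the side depth.

Run:
```python
from h import *
b=snap('side'); W=world(b).reshape(-1,3); print(ctrl.get_state()['eef_pos'])
def s(lo,hi,c,r):
    m=(W[:,2]>lo)&(W[:,2]<hi)&(np.hypot(W[:,0]-c[0],W[:,1]-c[1])<r); return W[m]
for lo in(.055,.065,.075,.085):
    q=s(lo,lo+.01,(.46,-.325),.06)
    for nm,k in(('near',q[q[:,1]>-.322]),('far',q[q[:,1]<=-.322])):
        if len(k): print(lo,nm,len(k),k.min(0).round(4),k.max(0).round(4))
q=s(.012,.04,(.46,-.325),.02);print('knob',q.min(0).round(4),q.max(0).round(4))
```

```text
[ 0.46051347 -0.32698976  0.06364636]
0.055 far 1 [ 0.457  -0.3495  0.0648] [ 0.457  -0.3495  0.0648]
0.065 near 21 [ 0.4508 -0.3028  0.0659] [ 0.4706 -0.2914  0.0744]
0.065 far 24 [ 0.4505 -0.3499  0.0655] [ 0.464  -0.3456  0.0747]
0.075 near 41 [ 0.4503 -0.3004  0.0756] [ 0.4711 -0.2897  0.0848]
0.075 far 27 [ 0.4504 -0.355   0.0752] [ 0.4644 -0.3456  0.0844]
0.085 near 49 [ 0.4498 -0.3051  0.085 ] [ 0.4719 -0.2883  0.0949]
0.085 far 25 [ 0.4509 -0.3543  0.0858] [ 0.4622 -0.3451  0.0941]
knob [ 0.4541 -0.3339  0.012 ] [ 0.4699 -0.3108  0.0318]
```

Request:
drive_tool(
  targets=[
    {"delta_pos": [0, 0, 20], "turn": [0, 0, 0]},
    {"delta_pos": [0, 0, 15], "turn": [0, 0, 0]},
    {"delta_pos": [0, 0, 10], "turn": [0, 0, 0]},
    {"delta_pos": [0, 0, 0], "turn": [0, 0, 0]},
    {"delta_pos": [0, 0, 0], "turn": [0, 0, 0]},
  ],
)

```text
time_s: 6.35
eef_pos: [0.4596, -0.3265, 0.0165]
orientation: [3.141, -0.0, 0.005]
ft_force: [-0.5, 0.0, 0.6]
opening: 0.0429
```

Request:
drive_tool(
  targets=[
    {"delta_pos": [0, 0, 5], "turn": [0, 0, 0]},
    {"delta_pos": [0, 0, 0], "turn": [0, 0, 0]},
  ],
)

```text
time_s: 6.6
eef_pos: [0.4592, -0.3261, 0.0111]
orientation: [-3.141, 0.0, 0.005]
ft_force: [1.0, 0.3, -0.3]
opening: 0.043
```

Request:
drive_tool(
  targets=[
    {"delta_pos": [0, 0, 0], "turn": [0, 0, 0]},
    {"delta_pos": [0, 0, 0], "turn": [0, 0, 0]},
    {"delta_pos": [0, 0, 0], "turn": [0, 0, 0]},
    {"delta_pos": [0, 0, 0], "turn": [0, 0, 0]},
    {"delta_pos": [0, 0, 0], "turn": [0, 0, 0]},
    {"delta_pos": [0, 0, 0], "turn": [0, 0, 0]},
  ],
  jaw=1.0,
)

```text
time_s: 7.35
eef_pos: [0.4596, -0.3264, 0.0116]
orientation: [3.141, -0.0, 0.005]
ft_force: [-1.3, 0.8, 3.8]
opening: 0.0134
```

Request:
drive_tool(
  targets=[
    {"delta_pos": [0, 0, -10], "turn": [0, 0, 0]},
    {"delta_pos": [0, 0, -25], "turn": [0, 0, 0]},
    {"delta_pos": [0, 0, -25], "turn": [0, 0, 0]},
    {"delta_pos": [0, 0, -20], "turn": [0, 0, 0]},
    {"delta_pos": [0, 0, 0], "turn": [0, 0, 0]},
  ],
)

```text
time_s: 7.98
eef_pos: [0.4602, -0.327, 0.0931]
orientation: [3.139, -0.002, 0.005]
ft_force: [-0.3, -0.2, -1.5]
opening: 0.0134
```

Run:
```python
from h import *
b=snap('side'); print(ctrl.get_state()['eef_pos'],ctrl.get_state()['opening'])
u,v=map(int,proj(b,(.46,-.326,.09))); print(u,v)
cv2.imwrite('pics/g2.png',cv2.resize(b['pixels'][v-60:v+60,u-80:u+80,::-1],None,fx=4,fy=4,interpolation=cv2.INTER_CUBIC))
W=world(b).reshape(-1,3)
for lo in np.arange(.06,.13,.004):
    m=(W[:,2]>lo)&(W[:,2]<lo+.004)&(np.hypot(W[:,0]-.46,W[:,1]+.326)<.055);q=W[m]
    if len(q):print(lo.round(3),len(q),q.min(0).round(4),q.max(0).round(4))
```

```text
[ 0.45945847 -0.32634243  0.09164225] 0.013680818179559961
327 201
0.084 36 [ 0.4279 -0.3644  0.0841] [ 0.4929 -0.2903  0.088 ]
0.088 413 [ 0.4279 -0.3618  0.088 ] [ 0.498  -0.2899  0.092 ]
0.092 12 [ 0.4441 -0.3453  0.0921] [ 0.4727 -0.3121  0.0958]
0.096 10 [ 0.4511 -0.3372  0.0963] [ 0.4717 -0.3128  0.0989]
0.1 22 [ 0.4504 -0.3394  0.1001] [ 0.4718 -0.3061  0.1038]
0.104 23 [ 0.4508 -0.3391  0.1041] [ 0.4719 -0.3053  0.1079]
0.108 23 [ 0.4503 -0.3365  0.1081] [ 0.4727 -0.3061  0.112 ]
0.112 22 [ 0.4506 -0.3351  0.1122] [ 0.4718 -0.3052  0.1158]
0.116 23 [ 0.4504 -0.3354  0.1161] [ 0.4727 -0.3056  0.1199]
0.12 28 [ 0.4506 -0.3407  0.12  ] [ 0.4727 -0.3041  0.1238]
0.124 17 [ 0.4506 -0.3399  0.124 ] [ 0.4678 -0.3048  0.128 ]
0.128 16 [ 0.4497 -0.3423  0.128 ] [ 0.466  -0.3055  0.132 ]
```

View pics/g2.png

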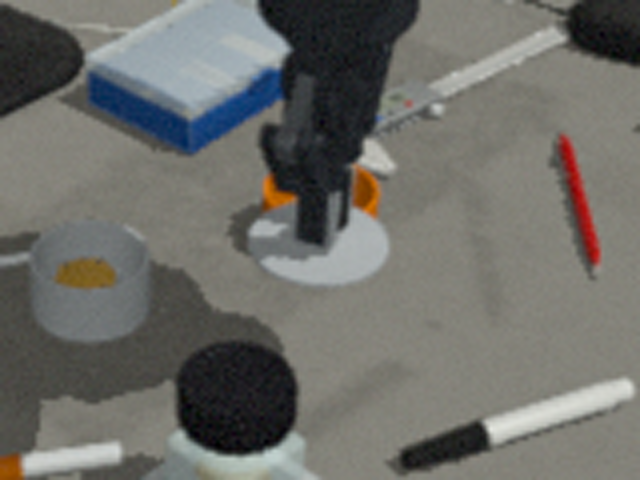

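The cover is held level by the knob, its disc at about (318,245) in the picture and clear of the desk. I carry it over the tin by the relative offset (134.5, -2 mm), on which both cameras agree within 1 mm.

Request:
drive_tool(
  targets=[
    {"delta_pos": [20, 0, 0], "turn": [0, 0, 0]},
    {"delta_pos": [30, 0, 0], "turn": [0, 0, 0]},
    {"delta_pos": [35, 1, 0], "turn": [0, 0, 0]},
    {"delta_pos": [30, 1, 0], "turn": [0, 0, 0]},
    {"delta_pos": [19.5, 0, 10], "turn": [0, 0, 0]},
    {"delta_pos": [0, 0, 25], "turn": [0, 0, 0]},
    {"delta_pos": [0, 0, 5], "turn": [0, 0, 0]},
    {"delta_pos": [0, 0, 0], "turn": [0, 0, 0]},
    {"delta_pos": [0, 0, 0], "turn": [0, 0, 0]},
  ],
)

```text
time_s: 9.15
eef_pos: [0.5941, -0.328, 0.0522]
orientation: [3.141, -0.001, 0.005]
ft_force: [0.7, -0.1, 0.3]
opening: 0.0134
```

Run:
```python
from h import *
b=snap('side'); s=ctrl.get_state();print(s['eef_pos'],s['orientation'],s['ft_force'])
W=world(b); Z=W[...,2]
near=np.hypot(W[...,0]-.596,W[...,1]+.328)<.06
from scipy.optimize import least_squares
for nm,lo,hi in(('disc',.044,.056),('tinwall',.010,.034)):
    m=near&(Z>lo)&(Z<hi); q=W[m]
    if nm=='disc':
        A=np.c_[q[:,:2]-[.596,-.328],np.ones(len(q))]; print('plane',np.linalg.lstsq(A,q[:,2],rcond=None)[0].round(4))
        (x,y),R=cv2.minEnclosingCircle(q[:,:2].astype(np.float32));print(nm,len(q),x,y,R, np.percentile(q,1,0),np.percentile(q,99,0))
    else:
        f=lambda p:np.hypot(q[:,0]-p[0],q[:,1]-p[1])-.034
        r=least_squares(f,[.596,-.328],loss='soft_l1',f_scale=.001);print(nm,len(q),r.x,np.abs(r.fun).mean())
u,v=map(int,proj(b,(.595,-.328,.04)))
cv2.imwrite('pics/g3.png',cv2.resize(b['pixels'][v-50:v+50,u-65:u+65,::-1],None,fx=5,fy=5,interpolation=cv2.INTER_CUBIC))
```

```text
[ 0.59424438 -0.32807214  0.05237098] [ 3.14050330e+00 -1.36954828e-03  4.68016770e-03] [-0.51025256 -0.16409777  0.35630645]
plane [ 0.0056 -0.0037  0.0491]
disc 390 0.5971643328666687 -0.3263983726501465 0.03719920292496681 [ 0.56267926 -0.3586919   0.04544333] [ 0.63114625 -0.29254187  0.05397034]
tinwall 287 [ 0.59778916 -0.32962004] 0.0036081313010345073
```

View pics/g3.png

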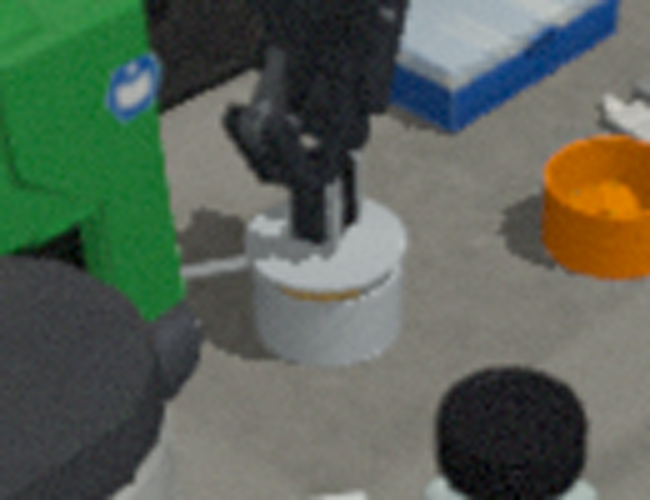

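Side view: the disc (edges 247 to 407) is over the tin (254 to 403), about 5 mm above the rim. The residual is about 1 to 2 mm in -y, so I correct that while lowering.

Request:
drive_tool(
  targets=[
    {"delta_pos": [0.3, 1.3, 0], "turn": [0, 0, 0]},
    {"delta_pos": [0, 0, 3], "turn": [0, 0, 0]},
    {"delta_pos": [0, 0, 1.5], "turn": [0, 0, 0]},
    {"delta_pos": [0, 0, 1], "turn": [0, 0, 0]},
    {"delta_pos": [0, 0, 0], "turn": [0, 0, 0]},
  ],
)

```text
time_s: 9.82
eef_pos: [0.5941, -0.3288, 0.0456]
orientation: [-3.141, 0.0, 0.005]
ft_force: [0.5, 0.4, -1.5]
opening: 0.0135
```

Request:
drive_tool(
  targets=[
    {"delta_pos": [0, 0, 1], "turn": [0, 0, 0]},
    {"delta_pos": [0, 0, 1], "turn": [0, 0, 0]},
    {"delta_pos": [0, 0, 0], "turn": [0, 0, 0]},
  ],
)

```text
time_s: 10.2
eef_pos: [0.5942, -0.3289, 0.0438]
orientation: [3.142, 0.0, 0.005]
ft_force: [-0.2, -0.0, -0.7]
opening: 0.0132
```

Request:
drive_tool(
  targets=[
    {"delta_pos": [0, 0, 0.6], "turn": [0, 0, 0]},
    {"delta_pos": [0, 0, 0.5], "turn": [0, 0, 0]},
    {"delta_pos": [0, 0, 0], "turn": [0, 0, 0]},
  ],
)

```text
time_s: 10.58
eef_pos: [0.5942, -0.3289, 0.0437]
orientation: [-3.142, 0.0, 0.005]
ft_force: [-3.2, 1.9, 6.9]
opening: 0.0135
```

Run:
```python
from h import *
b=snap('side')
W=world(b); Z=W[...,2]
near=np.hypot(W[...,0]-.596,W[...,1]+.328)<.033
q=W[near&(Z>.034)&(Z<.046)]
A=np.c_[q[:,:2]-[.596,-.328],np.ones(len(q))]; print('plane',np.linalg.lstsq(A,q[:,2],rcond=None)[0].round(4),np.median(q[:,2]))
u,v=map(int,proj(b,(.595,-.328,.04)))
cv2.imwrite('pics/g4.png',cv2.resize(b['pixels'][v-50:v+50,u-65:u+65,::-1],None,fx=5,fy=5,interpolation=cv2.INTER_CUBIC))
```

```text
plane [ 0.0104 -0.0113  0.0408] 0.040778111989402246
```

View pics/g4.png

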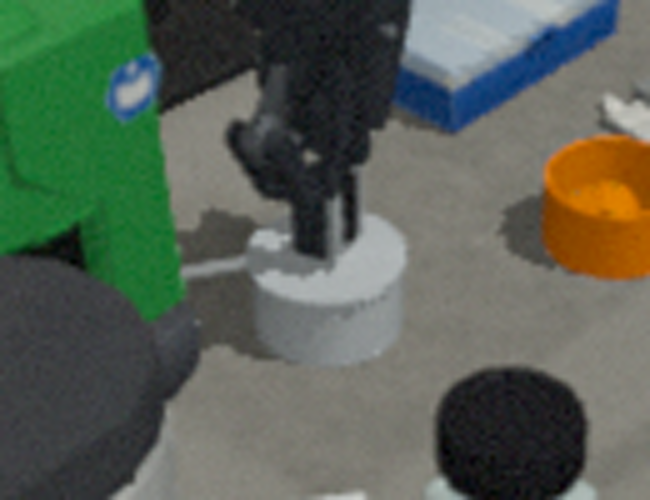

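The picture shows the disc flush on the tin (centre about (327,255)) with no gap. Depth puts its top at about 39.5 mm against the expected 39, with a seating force of 7 N. I release.

Request:
drive_tool(
  targets=[
    {"delta_pos": [0, 0, -0.5], "turn": [0, 0, 0]},
    {"delta_pos": [0, 0, 0], "turn": [0, 0, 0]},
    {"delta_pos": [0, 0, 0], "turn": [0, 0, 0]},
    {"delta_pos": [0, 0, 0], "turn": [0, 0, 0]},
  ],
  jaw=0.6,
)

```text
time_s: 11.12
eef_pos: [0.5941, -0.3288, 0.043]
orientation: [-3.142, 0.0, 0.005]
ft_force: [-0.3, 0.0, -0.3]
opening: 0.0342
```

Request:
drive_tool(
  targets=[
    {"delta_pos": [0, 0, -10], "turn": [0, 0, 0]},
    {"delta_pos": [0, 0, -30], "turn": [0, 0, 0]},
    {"delta_pos": [0, 0, -40], "turn": [0, 0, 0]},
    {"delta_pos": [0, 0, -40], "turn": [0, 0, 0]},
    {"delta_pos": [-40, 0, -10], "turn": [0, 0, 0]},
    {"delta_pos": [-40, -40, 0], "turn": [0, 0, 0]},
    {"delta_pos": [-40, -40, 0], "turn": [0, 0, 0]},
    {"delta_pos": [-20, -40, 0], "turn": [0, 0, 0]},
    {"delta_pos": [0, 0, 0], "turn": [0, 0, 0]},
  ],
  jaw=0.0,
)

```text
time_s: 12.25
eef_pos: [0.4524, -0.2074, 0.1734]
orientation: [-3.141, -0.0, 0.007]
ft_force: [0.5, 0.1, 0.8]
opening: 0.0853
```

Run:
```python
from h import *
b=snap('side'); s=ctrl.get_state();print(s['eef_pos'],s['orientation'],s['joints'],s['opening'])
W=world(b); Z=W[...,2]
near=np.hypot(W[...,0]-.596,W[...,1]+.328)<.034
q=W[near&(Z>.034)&(Z<.046)]
A=np.c_[q[:,:2]-[.596,-.328],np.ones(len(q))]; print('plane',np.linalg.lstsq(A,q[:,2],rcond=None)[0].round(4),len(q))
for c in(b,):
    W=world(c).reshape(-1,3)
    m=(W[:,2]>.085)&(W[:,2]<.097)&(np.hypot(W[:,0]-.455,W[:,1]+.208)<.045);q=W[m]
    print('cap',cv2.minEnclosingCircle(q[:,:2].astype(np.float32)),np.median(q[:,2]),np.percentile(q,1,0),np.percentile(q,99,0))
cv2.imwrite('pics/g5.png',b['pixels'][100:320,180:460,::-1].repeat(2,0).repeat(2,1))
```

```text
[ 0.45344147 -0.20892686  0.17402209] [ 3.14044281e+00 -1.28667000e-03  5.93972329e-03] [-6.59197845e-01 -5.22534896e-02  1.98732816e+00 -1.18494356e-04
  1.20479594e+00  9.05701810e-01] 0.08528071208836363
plane [ 0.0166 -0.0133  0.0408] 405
cap ((0.4571582078933716, -0.20662423968315125), 0.029118936508893967) 0.09152713056563061 [ 0.43084801 -0.23232776  0.08560779] [ 0.48255831 -0.18007499  0.09373639]
```

View pics/g5.png

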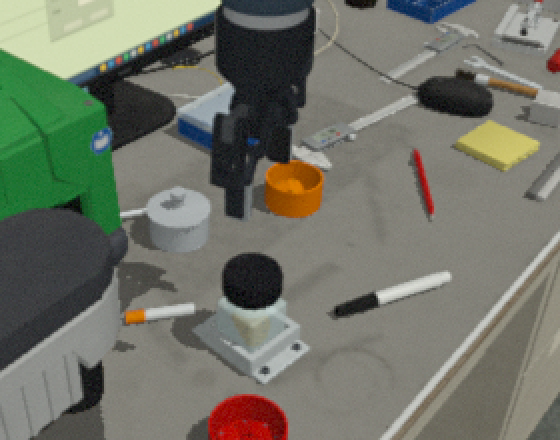

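The picture shows the cover seated level on the tin at (178,218), released, and the gripper above the jar with the cap at (252,280). The bystanders are in place. I go down over the cap.

Request:
drive_tool(
  targets=[
    {"delta_pos": [0.6, -0.8, 30], "turn": [0, 0, 0]},
    {"delta_pos": [0, 0, 30], "turn": [0, 0, 0]},
    {"delta_pos": [0, 0, 20], "turn": [0, 0, 0]},
    {"delta_pos": [0, 0, 15], "turn": [0, 0, 0]},
    {"delta_pos": [0, 0, 10], "turn": [0, 0, 0]},
    {"delta_pos": [0, 0, 6], "turn": [0, 0, 0]},
    {"delta_pos": [0, 0, 0], "turn": [0, 0, 0]},
    {"delta_pos": [0, 0, 0], "turn": [0, 0, 0]},
  ],
)

```text
time_s: 13.3
eef_pos: [0.4546, -0.209, 0.0628]
orientation: [3.141, -0.001, 0.005]
ft_force: [0.6, 0.4, -0.6]
opening: 0.0855
```

Run:
```python
from h import *
b=snap('side'); s=ctrl.get_state();print(s['eef_pos'],s['orientation'],s['ft_force'])
W=world(b).reshape(-1,3)
for lo in np.arange(.055,.105,.005):
    m=(W[:,2]>lo)&(W[:,2]<lo+.005)&(np.hypot(W[:,0]-.457,W[:,1]+.206)<.075);q=W[m]
    for nm,k in(('near',q[q[:,1]>-.173]),('far',q[q[:,1]<-.238]),('cap',q[abs(q[:,1]+.206)<.03])):
        if len(k)>2: print(lo.round(3),nm,len(k),k.min(0)[:2].round(4),k.max(0)[:2].round(4))
```

```text
[ 0.45458973 -0.20902068  0.06281752] [ 3.14081542e+00 -9.63360535e-04  5.00965332e-03] [0.48798042 0.21083319 0.60858225]
0.055 cap 76 [ 0.4294 -0.2219] [ 0.4841 -0.1771]
0.06 cap 7 [ 0.4358 -0.2025] [ 0.4526 -0.1852]
0.065 cap 5 [ 0.4349 -0.1947] [ 0.4494 -0.1819]
0.07 cap 34 [ 0.4288 -0.2141] [ 0.4521 -0.1808]
0.075 near 3 [ 0.4494 -0.1601] [ 0.4597 -0.1589]
0.075 far 8 [ 0.4482 -0.2535] [ 0.4655 -0.2505]
0.075 cap 31 [ 0.4294 -0.2096] [ 0.45   -0.1805]
0.08 near 11 [ 0.4443 -0.161 ] [ 0.4606 -0.1535]
0.08 far 23 [ 0.4454 -0.2546] [ 0.4653 -0.2482]
0.08 cap 38 [ 0.4293 -0.2099] [ 0.4507 -0.1814]
0.085 near 23 [ 0.4447 -0.1628] [ 0.4619 -0.1521]
0.085 far 21 [ 0.4454 -0.2543] [ 0.4638 -0.25  ]
0.085 cap 52 [ 0.4291 -0.2289] [ 0.4607 -0.1813]
0.09 near 24 [ 0.4445 -0.1656] [ 0.4631 -0.1514]
0.09 far 18 [ 0.4455 -0.2537] [ 0.4616 -0.2496]
0.09 cap 225 [ 0.4309 -0.2346] [ 0.4727 -0.1818]
0.095 near 28 [ 0.4445 -0.1657] [ 0.4625 -0.1511]
0.095 far 19 [ 0.4449 -0.2535] [ 0.4613 -0.2496]
0.1 near 26 [ 0.4448 -0.1669] [ 0.4625 -0.1513]
0.1 far 21 [ 0.4451 -0.2581] [ 0.4597 -0.2495]
```

Request:
drive_tool(
  targets=[
    {"delta_pos": [0.7, -0.5, 2], "turn": [0, 0, 0]},
    {"delta_pos": [0, 0, 0], "turn": [0, 0, 0]},
  ],
)

```text
time_s: 13.6
eef_pos: [0.4549, -0.2082, 0.0602]
orientation: [3.142, 0.0, 0.005]
ft_force: [-0.5, 0.4, 0.3]
opening: 0.0858
```

Request:
drive_tool(
  targets=[
    {"delta_pos": [0, 0, 0], "turn": [0, 0, 0]},
    {"delta_pos": [0, 0, 0], "turn": [0, 0, 0]},
    {"delta_pos": [0, 0, 0], "turn": [0, 0, 0]},
    {"delta_pos": [0, 0, 0], "turn": [0, 0, 0]},
    {"delta_pos": [0, 0, 0], "turn": [0, 0, 0]},
  ],
  jaw=1.0,
)

```text
time_s: 14.22
eef_pos: [0.455, -0.2081, 0.0606]
orientation: [-3.141, -0.0, 0.005]
ft_force: [-2.3, 2.0, 6.1]
opening: 0.0546
```

Run:
```python
from h import *
s=ctrl.get_state();print(s)
```

```text
{'time_s': 14.225, 'joints': array([-6.56138145e-01,  1.30656472e-01,  2.03818544e+00,  2.83012188e-04,
        9.72907409e-01,  9.09634491e-01]), 'dq': array([ 0.0008079 , -0.00087132, -0.00029059, -0.00041603,  0.00118933,
        0.00050777]), 'joint_torque': array([-8.19232129e-01, -2.96466172e+01, -2.55773270e+01, -1.94019796e-01,
       -6.59697577e-01, -1.30283798e-02]), 'eef_pos': array([ 0.45496938, -0.2081138 ,  0.06056118]), 'orientation': array([-3.14131184e+00, -1.99462477e-05,  4.86436231e-03]), 'ft_force': array([-2.27311614,  2.0028046 ,  6.1227183 ]), 'torque': array([0.36839197, 0.22568717, 0.00989172]), 'opening': 0.0546410084773261}
```

Request:
drive_tool(
  targets=[
    {"delta_pos": [0, 0, -0.2], "turn": [0, 0, -4]},
    {"delta_pos": [0, 0, -0.25], "turn": [0, 0, -4]},
    {"delta_pos": [0, 0, -0.25], "turn": [0, 0, -4]},
    {"delta_pos": [0, 0, -0.25], "turn": [0, 0, -4]},
    {"delta_pos": [0, 0, -0.25], "turn": [0, 0, -4]},
    {"delta_pos": [0, 0, 0], "turn": [0, 0, 0]},
  ],
)

```text
time_s: 14.98
eef_pos: [0.4554, -0.2086, 0.0616]
orientation: [3.14, -0.001, 0.353]
ft_force: [0.3, -0.1, 1.6]
opening: 0.0551
```

Run:
```python
from h import *
s=ctrl.get_state();print(s['eef_pos'],s['orientation'],s['ft_force'],s['torque'],s['opening'])
b=snap('side')
u,v=map(int,proj(b,(.455,-.208,.06))); cv2.imwrite('pics/g6.png',cv2.resize(b['pixels'][v-50:v+50,u-60:u+60,::-1],None,fx=5,fy=5,interpolation=cv2.INTER_CUBIC))
```

```text
[ 0.45535229 -0.20864436  0.06161277] [ 3.14015431e+00 -9.02725342e-04  3.53240036e-01] [ 0.28760505 -0.06651846  1.60232965] [-0.0994852  -0.19833397  0.00961003] 0.05508661539370665
```

View pics/g6.png

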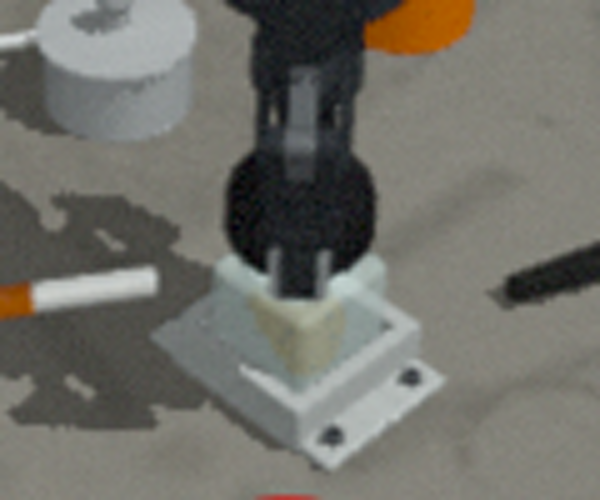

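The picture shows the fingers on the cap, the jar square and down in the rest, and the cover at (118,50) undisturbed. The residual moment is about 0, so the cap has broken loose. I continue.

Request:
drive_tool(
  targets=[
    {"delta_pos": [0, 0, -0.5], "turn": [0, 0, -8]},
    {"delta_pos": [0, 0, -0.5], "turn": [0, 0, -8]},
    {"delta_pos": [0, 0, -0.5], "turn": [0, 0, -8]},
    {"delta_pos": [0, 0, -0.4], "turn": [0, 0, -8]},
    {"delta_pos": [0, 0, -0.5], "turn": [0, 0, -8]},
    {"delta_pos": [0, 0, 0], "turn": [0, 0, 0]},
  ],
)

```text
time_s: 15.78
eef_pos: [0.4546, -0.2081, 0.0635]
orientation: [-3.141, 0.0, 1.05]
ft_force: [-0.0, 0.7, 0.1]
opening: 0.0545
```

Request:
drive_tool(
  targets=[
    {"delta_pos": [0, 0, -0.5], "turn": [0, 0, -8]},
    {"delta_pos": [0, 0, -0.5], "turn": [0, 0, -8]},
    {"delta_pos": [0, 0, -0.5], "turn": [0, 0, -8]},
    {"delta_pos": [0, 0, -0.4], "turn": [0, 0, -8]},
    {"delta_pos": [0, 0, -0.5], "turn": [0, 0, -8]},
    {"delta_pos": [0, 0, 0], "turn": [0, 0, 0]},
  ],
)

```text
time_s: 16.52
eef_pos: [0.4547, -0.2083, 0.066]
orientation: [-3.141, 0.0, 1.746]
ft_force: [0.9, -1.0, -1.0]
opening: 0.0552
```

Run:
```python
from h import *
s=ctrl.get_state();print(s['eef_pos'],s['orientation'],s['ft_force'],s['torque'],s['opening'],s['joints'])
b=snap('side'); W=world(b).reshape(-1,3)
m=(W[:,2]>.075)&(W[:,2]<.11)&(np.hypot(W[:,0]-.4565,W[:,1]+.207)<.014);print(np.median(W[m],0),m.sum())
```

```text
[ 0.45472664 -0.20828709  0.0659804 ] [-3.14134527e+00  6.65468305e-05  1.74636378e+00] [ 0.88133933 -0.9678955  -0.95003916] [-0.1598219  -0.06394569  0.0288924 ] 0.055234733746081566 [-6.56482975e-01  1.20304613e-01  2.03732698e+00 -2.73432383e-04
  9.84078455e-01 -8.31899031e-01]
[ 0.45647051 -0.20710433  0.09685033] 119
```

Request:
drive_tool(
  targets=[
    {"delta_pos": [0, 0, -0.5], "turn": [0, 0, -8]},
    {"delta_pos": [0, 0, -0.5], "turn": [0, 0, -8]},
    {"delta_pos": [0, 0, -0.4], "turn": [0, 0, -7]},
    {"delta_pos": [0, 0, -0.3], "turn": [0, 0, -7]},
    {"delta_pos": [0, 0, 0], "turn": [0, 0, -6]},
    {"delta_pos": [0, 0, 0], "turn": [0, 0, 0]},
  ],
)

```text
time_s: 17.32
eef_pos: [0.4551, -0.2083, 0.068]
orientation: [3.141, 0.0, 2.375]
ft_force: [1.4, 0.6, -0.3]
opening: 0.0547
```

Request:
drive_tool(
  targets=[
    {"delta_pos": [0, 0, -1], "turn": [0, 0, 0]},
    {"delta_pos": [0, 0, -1], "turn": [0, 0, 0]},
    {"delta_pos": [0, 0, 0], "turn": [0, 0, 0]},
  ],
)

```text
time_s: 17.7
eef_pos: [0.4548, -0.2082, 0.0699]
orientation: [3.142, -0.0, 2.378]
ft_force: [1.5, -1.3, -0.8]
opening: 0.0543
```

Request:
drive_tool(
  targets=[
    {"delta_pos": [0, 0, -1.5], "turn": [0, 0, 0]},
    {"delta_pos": [0, 0, -1.5], "turn": [0, 0, 0]},
    {"delta_pos": [0, 0, 0], "turn": [0, 0, 0]},
  ],
)

```text
time_s: 18.08
eef_pos: [0.455, -0.2083, 0.0731]
orientation: [3.141, 0.0, 2.378]
ft_force: [1.4, 0.3, 0.3]
opening: 0.0548
```

Run:
```python
from h import *
f=[]
for i in range(4):
    b=snap('side');f.append(ctrl.get_state()['ft_force'])
print(np.mean(f,0))
u,v=map(int,proj(b,(.455,-.208,.06))); cv2.imwrite('pics/g7.png',cv2.resize(b['pixels'][v-50:v+50,u-60:u+60,::-1],None,fx=5,fy=5,interpolation=cv2.INTER_CUBIC))
```

```text
[ 1.44771417  0.01662765 -0.08667348]
```

View pics/g7.png

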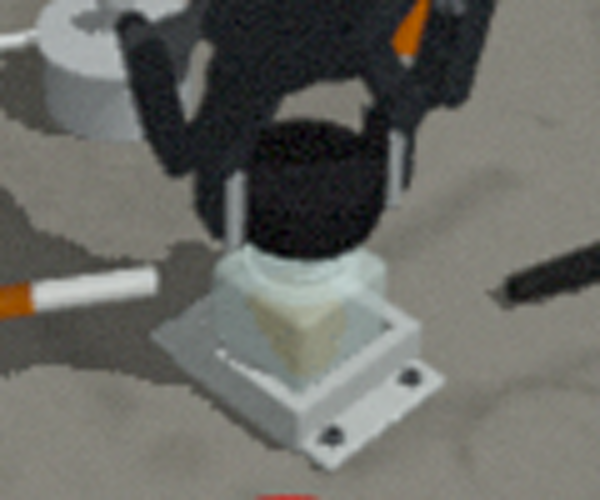

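The picture shows the jar still down in the rest (body at (300,330), unchanged), the neck now showing beneath the cap at (310,265), and vertical force near 0. The thread has let go, so I lift clear.

Request:
drive_tool(
  targets=[
    {"delta_pos": [0, 0, -2], "turn": [0, 0, 0]},
    {"delta_pos": [0, 0, -3], "turn": [0, 0, 0]},
    {"delta_pos": [0, 0, -3], "turn": [0, 0, 0]},
    {"delta_pos": [0, 0, -3], "turn": [0, 0, 0]},
    {"delta_pos": [0, 0, -3], "turn": [0, 0, 0]},
    {"delta_pos": [0, 0, -2], "turn": [0, 0, 0]},
    {"delta_pos": [0, 0, 0], "turn": [0, 0, 0]},
    {"delta_pos": [0, 0, 0], "turn": [0, 0, 0]},
    {"delta_pos": [0, 0, 0], "turn": [0, 0, 0]},
  ],
)

```text
time_s: 19.4
eef_pos: [0.4548, -0.2082, 0.0888]
orientation: [-3.142, -0.0, 2.379]
ft_force: [1.4, 0.2, -0.0]
opening: 0.0548
```

Run:
```python
from h import *
f=[]
for i in range(3):
    b=snap('side');f.append(ctrl.get_state()['ft_force'])
s=ctrl.get_state();print(np.mean(f,0),s['eef_pos'],s['orientation'],abs(s['dq']).max())
W=world(b).reshape(-1,3)
m=(W[:,2]>.095)&(W[:,2]<.13)&(np.hypot(W[:,0]-.4565,W[:,1]+.207)<.014);q=W[m];print(np.median(q,0),m.sum())
t=q[abs(q[:,2]-np.median(q[:,2]))<.003];print('tilt',np.linalg.lstsq(np.c_[t[:,:2]-t[:,:2].mean(0),np.ones(len(t))],t[:,2],rcond=None)[0])
u,v=map(int,proj(b,(.5,-.25,.06))); cv2.imwrite('pics/g8.png',cv2.resize(b['pixels'][v-70:v+70,u-90:u+90,::-1],None,fx=4,fy=4,interpolation=cv2.INTER_CUBIC))
```

```text
[-0.14496519 -0.00072407 -0.0788306 ] [ 0.45484076 -0.2081923   0.08882092] [-3.14158869e+00 -1.37120948e-04  2.37859973e+00] 0.0017413663126615402
[ 0.45706068 -0.20671841  0.11951455] 116
tilt [-0.01462142  0.02579966  0.11947968]
```

View pics/g8.png

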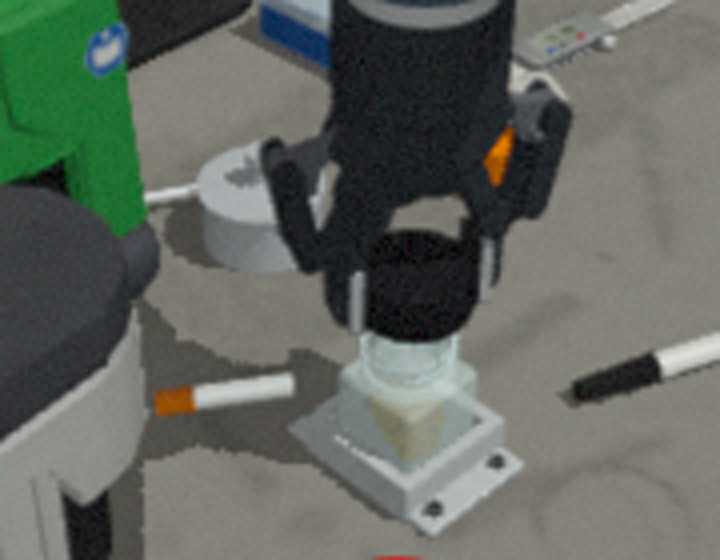

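The jar is in the rest with its threaded neck free at (408,355). The cap is held level at (415,285), having risen 28 mm, which puts its lower edge about 5.7 mm above the mouth. The cover is on the tin at (255,185) and force is about 0.

```bash
python3 -c "
from cell import ctrl
print(ctrl.hand_in())"
```

```text
the job is handed in; nothing more can be done
None
```

I put the cover on the steel tin of brass tags and let it go. I then unscrewed the jar cap about 136° counter-clockwise, following the thread's rise, and lifted it clear. The job was handed in at about 19.5 s with the cap still held.

**Last checks**
- **Cap:** it rose 28 mm, so its lower edge is about 5.7 mm above the jar's mouth. The tool is vertical and still, with no net load on the gripper. Depth gave the cap top a slope of about 0.03, which I put down to camera noise because the tool itself reads level.
- **Jar:** it is still down in its rest, at the same place in the pictures. No upward pull showed while lifting.
- **Cover:** it sits flush. Its top measured about 39.5 mm after correcting for the camera offset, against 39 mm expected.
- **Bystanders:** the tube and marker look unmoved in the last picture. The bottle and screwdriver are out of that picture, but no move went near them.

**Disagreements**
- The two cameras differed by 3 to 4 mm in absolute position, so I worked from relative offsets.
- Finger opening read 13.4 mm on the 16 mm knob and about 55 mm on the 56 mm cap; both grips held.
- I only read the moment after the cap had broken loose, when it was near zero, so I have no reading of the break-loose moment itself.

I viewed 11 pictures, one over the budget of 10.

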